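# Weigh the finished pickup coil

### The arm

A 6-joint arm with a two-finger parallel gripper is mounted at the origin on the work surface. World frame = base frame: x ahead of the robot, y to its left, z up, the work surface at z = 0. Lengths are in mm, angles in degrees, forces in N, time in s.
With the tool pointing down it reaches from about 300 to 850 mm from the base axis. Payload 4.2 kg.
Tool frame: the origin (TCP) lies midway between the tips of the shut fingers; the grasp point (between the pads) lies 19 mm behind it (env.hold_point_z is the z of the grasp point in the tool frame, in mm); z points along the fingers, y is the direction in which the jaws open and shut (so a half turn about z gives the same grasp; the last joint's range is limited). The gripper opens to 91 mm and grips with 3 to 60 N. Pads are 32 mm wide; open, the fingers measure 118 mm over their backs; the gripper's body (76 mm by 178 mm) begins 60 mm behind the grasp point.
Start: joints at [71.448, 18.312, 89.639, -0, 72.044, -1.146], TCP at [172.014, 548.688, 180.776] pointing down, gripper open.
Joint ranges: [-177.97, 177.97], [-48.28, 115.42], [12.27, 149.76], [-77.06, 257.06], [2.81, 150.46], [-146.56, 146.56]. Speed limits (degrees/s): [147.25, 147.25, 180, 180, 180, 180].

### API

Orientations are given as [roll, pitch, yaw] about the fixed x, y, z axes, in that order (R = Rz(yaw) Ry(pitch) Rx(roll)).
In Python, from workcell import env, grab_frame, camera_params, spotter gives the robot as it stands. The module is installed in compiled form; this text tells all that it offers.
- The arm moves only by the shell command python3 -m jog 'ROWS' [FORCE]. ROWS is text: rows parted by semicolons, each of 7 numbers parted by spaces: the turn, a rotation vector about the world's x, y, z in units of 5 degrees (1.0 is 5 degrees), then the shift along the world's x, y, z in units of 25 mm (1.0 is 25 mm), then the opening, from 0 (shut) to 1 (fully open). A call has 1 to 5 rows; each row is the pose to reach, as a shift and turn from the pose commanded when the call began; what a row does not reach only later rows make up. A row lasts 1/8 s, in which the tool goes at most 62.5 mm and 10.7 degrees, less where a joint would pass 70% of its speed; a pose out of reach is approached as far as the arm can. A call with a gripper value outside its range is refused whole. The fingers move at their own pace and stop on an object; FORCE is the grip in N (left out, the last holds). Time passes only in rows, so rows that repeat a pose let the fingers close. It gives the time, the measured TCP pose, the force and the opening at its end, in the units of the state.
- env.state(): the state, without advancing time (a new reading comes with each control period).
- grab_frame(name): name is "scene" or "top" or "wrist"; returns the picture (420x560x3 uint8, red, green, blue); there is no depth.
- camera_params(name): a dict with "K" (3x3 intrinsics, pixels), "dist" ([k1, k2, p1, p2, k3] as OpenCV has them; the pictures are not rectified), "rvec" (rotation vector, rad) and "tvec" (3), from world to camera coordinates, as OpenCV has them. Camera axes: x right, y down, z forward; pixel columns grow to the right and rows downward; lengths in mm; the calibration is good to about 2 mm. A picture is of the moment at which its call begins: read the wrist's pose just before it. camera_params takes no time and is no camera call; for the wrist camera it gives the pose at the moment of the call.
- env.job_done(): hands the job in, once; it reports no verdict.
Trained networks look in the newest picture that a camera, given by its name, has taken for a name from the list of things; names that differ only in an ending like _2 or _b are one class to them, and where a whole thing is asked for, a point or a joint stands for the part that bears it (a point fixed in the world has none). Each returns a list of dicts, best first, with "conf" (0 to 1); they miss things now and then, are a little off and sometimes report something else, mostly with a low value. They report only what shows in the picture. A call takes as long as a camera call. They do not tell look-alikes from the thing itself.
- spotter.look_for(query, camera): "box" ([left, top, width, height] in pixels, round what is visible of it).
- spotter.trace(query, camera): "region" (420x560 bool, what is visible of it) and "box" ([left, top, width, height] in pixels, round what is visible of it).
The state is a dict: "time_s": time; "qpos": joint angles; "qvel": joint speeds; "effort": joint torques, N m; "ee_pos": TCP position; "ee_rot": TCP orientation; "force": force on the tool from outside, world axes, zero at the start; "torque": the same for the moment, N m; "gripper_width": finger opening in mm.
Only numpy, scipy, OpenCV 4.12 (cv2) and the standard library are available. Lean on these libraries where they do the work, as an engineer would, in place of code of your own. Each camera call takes 0.05 s, during which the arm holds its last target. There are 200 camera calls.

### The job

Slide the tall copper-wound coil straight up off its spindle and set it down gently, standing upright, in the middle of the round pan of the bench scale, then let go of it. Leave the short coil on its own spindle.

Things in the scene. Friction and masses are not known exactly. Their poses are not given: they have to be found in the camera images.
- tall_coil_center (a point): The tall coil to weigh: a copper-wound bobbin with tan fibre end flanges, 48 mm outer diameter, 50 mm high, with an 18 mm bore along its axis; 0.15 to 0.31 kg, rigid, firm enough to grip across its diameter. It starts standing loosely around a spindle, on the spindle's wooden base. The point is its centre, on the axis, half-way up (25 mm above its underside); z runs along the bore. It is round, so its yaw does not matter.
- spindle_a_tip (a point): The tip of the upright steel spindle on which the tall coil starts: a 10 mm thick fixed rod, 58 mm long, on a fixed square walnut base, 72 x 72 mm and 16 mm high, standing on the steel tray. The point is the top of the rod, 74 mm above the tray and 8 mm above the coil's upper face at the start; z is up. Two more spindles of the same make, with other things on them, stand 0.12 m or more away.
- pan (a point): The middle of the flat round aluminium pan of the bench scale: pan diameter 140 mm, no rim. The point lies on the pan's upper face, 62 mm above the tray, z up. The scale is fixed, the pan does not move; its grey housing (190 x 170 mm, 46 mm high) lies underneath.
- short_coil_center (a point): The short coil, which stays where it is: a copper-wound bobbin with tan fibre end flanges, 56 mm outer diameter and 22 mm high, around another spindle. The point is its centre, half-way up.
Not all that is in view belongs to the job. Leave any turquoise look-alike of the part that bears tall_coil_center alone.

How it is judged (in metres and radians):
On the way:
1. the tall coil has been slid up clear of its spindle's tip (z of tall_coil_center in the frame of spindle_a_tip above 0.027 m), for 0.1 s.
At the end, for the whole second after the job is handed in: The tall coil stands upright (within 10 degrees, either end up) and at rest on the scale's pan, its axis within 25 mm of the pan's middle; the short coil is within 20 mm of where it was (horizontal distance between tall_coil_center and pan below 0.025 m and z of tall_coil_center in the frame of pan between 0.02 and 0.03 m and angle between the z axis of tall_coil_center and the z axis of pan, either way round below 0.175 rad and linear speed of tall_coil below 0.02 m/s and distance of short_coil_center from where it was at the start of the episode below 0.02 m); the robot touches nothing.
It fails at once if the short coil is moved more than 20 mm (distance of short_coil_center from where it was at the start of the episode above 0.02 m).
It fails at once if the tall coil comes down on the pan faster than 0.6 m/s (dropped from more than about 20 mm) (horizontal distance between tall_coil_center and pan below 0.07 m and z of tall_coil_center in the frame of pan below 0.05 m and linear speed of tall_coil above 0.6 m/s).
It also fails if it takes over 38 s, if anything falls off the work surface, if the arm or the gripper's body presses on something with over 40 N, if the wrist force passes 120 N, or if a joint passes its speed limit or range.

## Working session

There is one attempt and no reset: what is moved stays moved. The work goes in short steps, Python scripts to look and compute and a shell command to move; the robot and the scene stay as the last step left them, time stands still between calls to the robot, and variables do not carry over. Pictures are saved under pics/ and viewed, about 8 in all and at most 12, crops included, and the job is handed in when it is done.

```bash
mkdir -p pics; python3 - <<'E'
from workcell import env, grab_frame, camera_params, spotter
import cv2,numpy as np
s=env.state();print(s['time_s'],s['ee_pos'],s['ee_rot'],s['gripper_width'],env.hold_point_z)
ims=[]
for c in("top","scene"):
    im=grab_frame(c)[:,:,::-1].copy();cv2.imwrite(f"pics/{c}0.png",im)
    for q in("tall_coil_center","short_coil_center","pan","spindle_a_tip"):
        try:print(c,q,[(np.round(d['box']).tolist(),round(d['conf'],2)) for d in spotter.look_for(q,c)])
        except Exception as e:print(c,q,e)
    p=camera_params(c);R=cv2.Rodrigues(np.array(p['rvec'],float))[0];print(c,'pos',(-R.T@np.array(p['tvec'],float).ravel()).round(),np.array(p['K']).round().tolist())
E
```

```text
0.0 [171.82093027 548.13057609 179.9078022 ] [-1.79897234e+02 -1.06191331e-03  1.62595426e+02] 91.22260966708524 -18.8
top tall_coil_center [([376.0, 120.0, 34.0, 32.0], 0.68), ([344.0, 180.0, 31.0, 24.0], 0.55)]
top short_coil_center [([410.0, 258.0, 33.0, 28.0], 0.62)]
top pan [([109.0, 170.0, 123.0, 126.0], 0.57)]
top spindle_a_tip [([336.0, 171.0, 49.0, 50.0], 0.66)]
top pos [469.  21. 850.] [[463.0, 0.0, 273.0], [0.0, 463.0, 207.0], [0.0, 0.0, 1.0]]
scene tall_coil_center [([217.0, 236.0, 25.0, 39.0], 0.65), ([220.0, 294.0, 26.0, 40.0], 0.63)]
scene short_coil_center [([128.0, 234.0, 30.0, 29.0], 0.79)]
scene pan [([285.0, 154.0, 100.0, 68.0], 0.86)]
scene spindle_a_tip [([209.0, 242.0, 47.0, 45.0], 0.95)]
scene pos [1252. -479.  679.] [[498.0, 0.0, 283.0], [0.0, 498.0, 210.0], [0.0, 0.0, 1.0]]
```

View pics/top0.png

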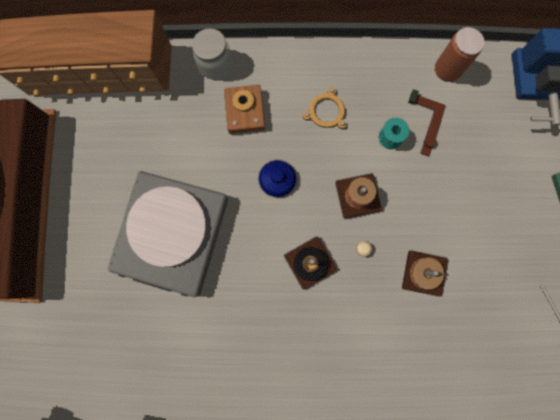

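View pics/scene0.png

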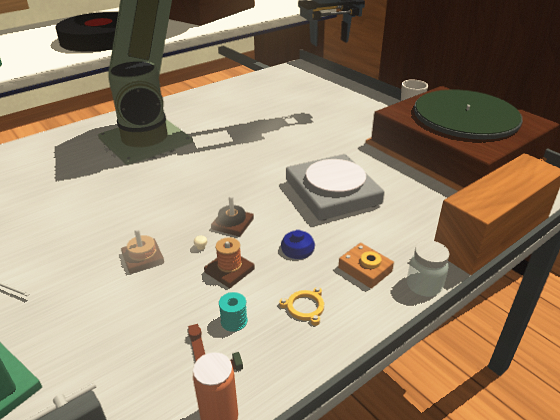

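Top view: the candidates for the tall coil are the copper coil on a spindle at (360,193), the turquoise look-alike at (395,133), the short coil at (428,273) and the black ring at (312,263). The copper one at (360,193), scene (229,254), fits the description. I'll check it in a close crop and fit a cylinder model in both views.

```bash
cat > h.py <<'E'
from workcell import env, grab_frame, camera_params, spotter
import cv2,numpy as np
from scipy.optimize import least_squares
def cyl(c,r,h):
    a=np.linspace(0,2*np.pi,72);p=np.stack([r*np.cos(a),r*np.sin(a),0*a],1)
    return np.vstack([p+[0,0,h/2],p-[0,0,h/2]])+c
def proj(P,p):
    return cv2.projectPoints(np.asarray(P,float).reshape(-1,3),np.array(p['rvec'],float),np.array(p['tvec'],float),np.array(p['K'],float),np.array(p['dist'],float))[0][:,0]
def bb(P,p):
    q=proj(P,p);return np.r_[q.min(0),q.max(0)]
def fit(boxes,r,h,x0):
    f=lambda x:np.concatenate([bb(cyl(x,r,h),p)-[b[0],b[1],b[0]+b[2],b[1]+b[3]] for b,p in boxes])
    s=least_squares(f,x0,loss='soft_l1');return s.x.round(1),f(s.x).round(1)
E
python3 - <<'E'
from h import *
P={c:camera_params(c) for c in("top","scene")}
import sys
near={'tall_coil_center':dict(top=(360,193),scene=(229,254)),'pan':dict(top=(166,227),scene=(335,180)),'short_coil_center':dict(top=(428,273),scene=(142,250))}
dim=dict(tall_coil_center=(24,50),pan=(70,4),short_coil_center=(28,22))
for c in P: grab_frame(c)
for q in near:
    bx=[]
    for c in P:
        ds=[d for d in spotter.trace(q,c) if np.hypot(d['box'][0]+d['box'][2]/2-near[q][c][0],d['box'][1]+d['box'][3]/2-near[q][c][1])<25]
        if ds: 
            b=ds[0]['box'];m=ds[0]['region'];ys,xs=np.nonzero(m);b=[xs.min(),ys.min(),np.ptp(xs)+1,np.ptp(ys)+1];print(q,c,b,ds[0]['conf']);bx.append((b,P[c]))
    print(q,fit(bx,*dim[q],[450,0,40]))
a=cv2.imread('pics/top0.png')[95:300,290:460];b=cv2.imread('pics/scene0.png')[190:340,110:290]
cv2.imwrite('pics/crop1.png',np.hstack([cv2.resize(a,(373,450),interpolation=2),cv2.resize(b,(427,356),interpolation=2)[:,:] if 0 else cv2.copyMakeBorder(cv2.resize(b,(427,356),interpolation=2),0,94,0,0,0)]))
E
```

```text
tall_coil_center top [np.int64(344), np.int64(178), np.int64(33), np.int64(31)] 0.7
tall_coil_center scene [np.int64(216), np.int64(237), np.int64(26), np.int64(35)] 0.94
tall_coil_center (array([ 612.5, -110.1,   41.1]), array([-0.2, -0.7, -1.8, -0.1, -1.3, -0.4, -0.8,  0.4]))
pan top [np.int64(108), np.int64(171), np.int64(121), np.int64(127)] 0.78
pan scene [np.int64(286), np.int64(154), np.int64(99), np.int64(66)] 0.9
pan (array([568.2, 185.3,  96.3]), array([ 36.2,   1.2,  -1.1, -41.8,   9.3,   0.5, -26.6, -31. ]))
short_coil_center top [np.int64(410), np.int64(258), np.int64(34), np.int64(31)] 0.96
short_coil_center scene [np.int64(126), np.int64(235), np.int64(29), np.int64(26)] 0.55
short_coil_center (array([ 471.6, -230.4,   27.6]), array([-0.5, -0.6,  0.2,  0.6, -0.6, -0.1,  0.4,  0.2]))
```

View pics/crop1.png

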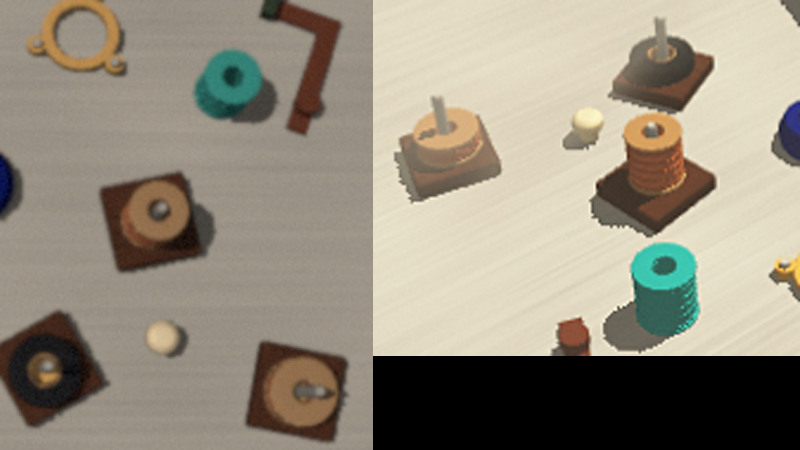

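The crop confirms it: the tall copper coil stands on its own walnut base, with the turquoise look-alike loose and the short coil on another spindle. The fitted z of 41 mm equals 16+25, so the tray is at z = 0. For "pan" the network boxed the whole scale, so I'll segment the disc itself.

```bash
python3 - <<'E'
from h import *
for c,seed in(("top",(166,227)),("scene",(335,178))):
    im=cv2.imread(f'pics/{c}0.png');p=camera_params(c)
    m=np.zeros((422,562),np.uint8);cv2.floodFill(im.copy(),m,seed,0,(25,)*3,(25,)*3,4|cv2.FLOODFILL_MASK_ONLY|cv2.FLOODFILL_FIXED_RANGE|(255<<8))
    m=m[1:-1,1:-1];cn=max(cv2.findContours(m,0,cv2.CHAIN_APPROX_NONE)[0],key=cv2.contourArea);e=cv2.fitEllipse(cv2.convexHull(cn));print(c,cv2.boundingRect(cn),cv2.contourArea(cn),e)
    K=np.array(p['K'],float);R=cv2.Rodrigues(np.array(p['rvec'],float))[0];t=np.array(p['tvec'],float).ravel()
    def w(uv,z):
        n=cv2.undistortPoints(np.array([[uv]],float),K,np.array(p['dist'],float))[0,0];d=R.T@np.r_[n,1];o=-R.T@t;return (o+d*(z-o[2])/d[2])
    print('pan',w(e[0],62).round(1))
    q=bb(cyl([*w(e[0],61)[:2],61],70,2),p);print('expected box',q[:2].round(),(q[2:]-q[:2]).round())
E
```

```text
top (126, 187, 78, 79) 4717.0 ((164.90933227539062, 226.0933380126953), (76.91795349121094, 79.72674560546875), 33.7558708190918)
pan [551.2 228.8  62. ]
expected box [126. 186.] [79. 80.]
scene (306, 159, 60, 32) 1395.0 ((335.9153747558594, 174.34510803222656), (30.972131729125977, 59.86813735961914), 92.7984848022461)
pan [552.8 230.8  62. ]
expected box [306. 159.] [60. 33.]
```

```bash
python3 -m jog '0 0 0 1.2 -1.8 0 1;0 0 0 2.4 -3.6 0 1;0 0 0 3.6 -5.4 0 1;0 0 0 4.8 -7.2 0 1;0 0 0 6 -9 0 1' 20; python3 -m jog '0 0 0 1.2 -1.8 0 1;0 0 0 2.4 -3.6 0 1;0 0 0 3.6 -5.4 0 1;0 0 0 4.8 -7.2 0 1;0 0 0 6 -9 0 1'; python3 -m jog '0 0 0 1.4 -2 0 1;0 0 0 2.8 -4 0 1;0 0 0 4.2 -6.2 0 1;0 0 0 5.6 -8.4 0 1;0 0 0 5.6 -8.4 0 1'; python3 -m jog '0 0 0 0 0 0 1;0 0 0 0 0 0 1'
python3 - <<'E'
from h import *
s=env.state();print(s['ee_pos'],s['ee_rot'],s['gripper_width'])
p=camera_params('wrist');im=grab_frame('wrist')
K=np.array(p['K'],float);cv2.imwrite('pics/wrist1.png',im[:,:,::-1])
for q in('tall_coil_center',):
  for d in spotter.trace(q,'wrist'):
    ys,xs=np.nonzero(d['region']);b=[xs.min(),ys.min(),np.ptp(xs)+1,np.ptp(ys)+1];print(q,b,d['conf'])
    f=lambda x:bb(cyl([x[0],x[1],41],24,50),p)-[b[0],b[1],b[0]+b[2],b[1]+b[3]]
    r=least_squares(f,[612,-110]);print(r.x.round(1),r.fun.round(1))
E
```

```text
time_s: 1.52
ee_pos: [322.8, 322.3, 181.0]
ee_rot: [180.0, 0.0, 162.6]
force: [0.8, -0.3, 0.8]
gripper_width: 91.4
time_s: 2.15
ee_pos: [473.0, 97.1, 181.1]
ee_rot: [180.0, 0.0, 162.6]
force: [1.1, -0.1, -0.3]
gripper_width: 91.0
time_s: 2.78
ee_pos: [613.5, -114.9, 179.8]
ee_rot: [-180.0, 0.0, 162.4]
force: [-0.3, 0.7, 0.3]
gripper_width: 91.4
time_s: 3.02
ee_pos: [611.3, -109.9, 181.0]
ee_rot: [180.0, -0.0, 162.7]
force: [0.3, 0.4, 0.3]
gripper_width: 91.6
[ 611.31102476 -109.94208915  180.9825168 ] [ 1.79974887e+02 -2.87384706e-02  1.62668871e+02] 91.58905540557403
tall_coil_center [np.int64(237), np.int64(272), np.int64(40), np.int64(33)] 0.9
[ 706.1 -169.2] [ -2.1 -13.    2.4  12.6]
```

View pics/wrist1.png

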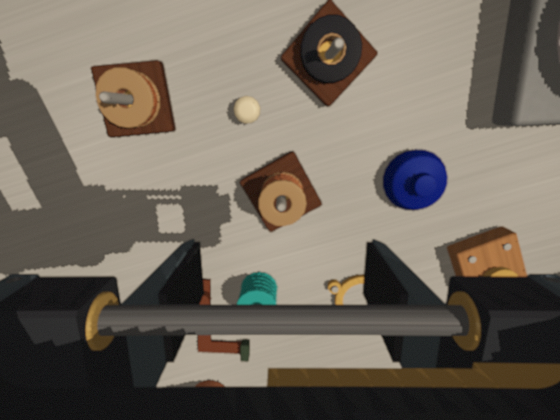

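The wrist view shows the copper coil's top at about (283,200) with the spindle tip at (282,204). The fingers sit symmetrically either side of column 283. The network traced only the turquoise look-alike here, so I'll back-project the copper flange myself.

```bash
python3 - <<'E'
from h import *
p=camera_params('wrist');im=cv2.imread('pics/wrist1.png')
print(proj([[612.5,-110,66],[612.5,-110,74]],p).round(1), bb(cyl([612.5,-110,66],24,.1),p).round(1))
hsv=cv2.cvtColor(im,cv2.COLOR_BGR2HSV)
m=((hsv[...,0]<22)&(hsv[...,1]>90)&(hsv[...,2]>120)).astype(np.uint8);m[:160]=0;m[235:]=0;m[:,:240]=0;m[:,325:]=0
ys,xs=np.nonzero(m);print('mask',xs.min(),xs.max(),ys.min(),ys.max(),len(xs))
c=im[150:250,220:345].copy();
for P in proj(cyl([612.5,-110,66],24,.1)[:72],p): cv2.circle(im,tuple(np.round(P).astype(int)),0,(0,255,0),-1)
c=im[150:250,220:345];cv2.imwrite('pics/c2.png',cv2.resize(c,(750,600),interpolation=0))
E
```

```text
[[283.3 203.3]
 [283.3 205.4]] [259.3 179.5 307.4 226. ]
mask 259 306 172 226 1651
```

View pics/c2.png

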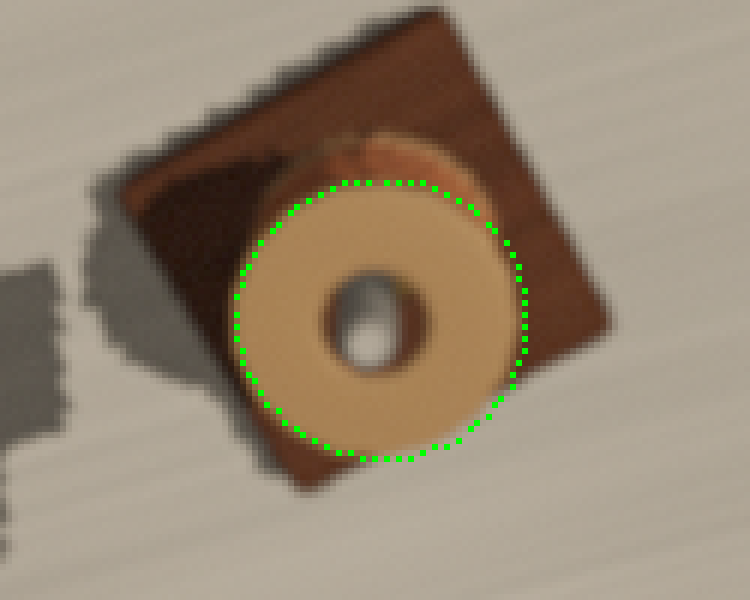

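The projected flange circle falls on the real one to within about 1 px, so the tool is centred. Next: descend, grip and check.

```bash
python3 -m jog '0 0 0 0 0 -1.5 1;0 0 0 0 0 -3 1;0 0 0 0 0 -4.5 1;0 0 0 0 0 -5.5 1;0 0 0 0 0 -6 1'; python3 -m jog '0 0 0 0 0 0 1;0 0 0 0 0 0 1;0 0 0 0 0 0 0.6;0 0 0 0 0 0 0.4;0 0 0 0 0 0 0.4' 25; python3 -m jog '0 0 0 0 0 0 0.4;0 0 0 0 0 0 0.4;0 0 0 0 0 0 0.4;0 0 0 0 0 0 0.4' 25
```

```text
time_s: 3.75
ee_pos: [611.1, -110.2, 29.7]
ee_rot: [-180.0, -0.1, 162.7]
force: [0.5, 0.5, -0.5]
gripper_width: 91.1
time_s: 4.38
ee_pos: [612.2, -111.4, 31.1]
ee_rot: [180.0, 0.0, 162.6]
force: [-0.2, -0.1, -0.2]
gripper_width: 64.2
time_s: 4.88
ee_pos: [612.0, -111.1, 30.8]
ee_rot: [180.0, -0.0, 162.6]
force: [0.1, 1.6, 0.6]
gripper_width: 45.4
```

```bash
python3 -m jog '0 0 0 0 0 0 0.3;0 0 0 0 0 0.2 0.3;0 0 0 0 0 0.5 0.3;0 0 0 0 0 0.9 0.3;0 0 0 0 0 1.3 0.3' 30; python3 -m jog '0 0 0 0 0 0.5 0.3;0 0 0 0 0 1 0.3;0 0 0 0 0 1.5 0.3;0 0 0 0 0 2 0.3;0 0 0 0 0 2.4 0.3';python3 -m jog '0 0 0 0 0 0 0.3;0 0 0 0 0 0 0.3'
python3 - <<'E'
from h import *
a=grab_frame('scene')[150:350,130:330,::-1];b=grab_frame('wrist')[:,:,::-1]
cv2.imwrite('pics/l.png',np.hstack([cv2.resize(a,(400,400)),cv2.resize(b[60:360,130:430],(400,400))]))
E
```

```text
time_s: 5.5
ee_pos: [612.2, -111.4, 64.2]
ee_rot: [180.0, 0.0, 162.6]
force: [0.6, -0.3, -1.5]
gripper_width: 45.1
time_s: 6.12
ee_pos: [612.2, -111.4, 124.3]
ee_rot: [180.0, 0.0, 162.6]
force: [-0.1, 0.7, -1.8]
gripper_width: 45.2
time_s: 6.38
ee_pos: [611.6, -111.2, 122.9]
ee_rot: [180.0, -0.1, 162.6]
force: [-0.5, -0.4, -2.2]
gripper_width: 45.1
```

View pics/l.png

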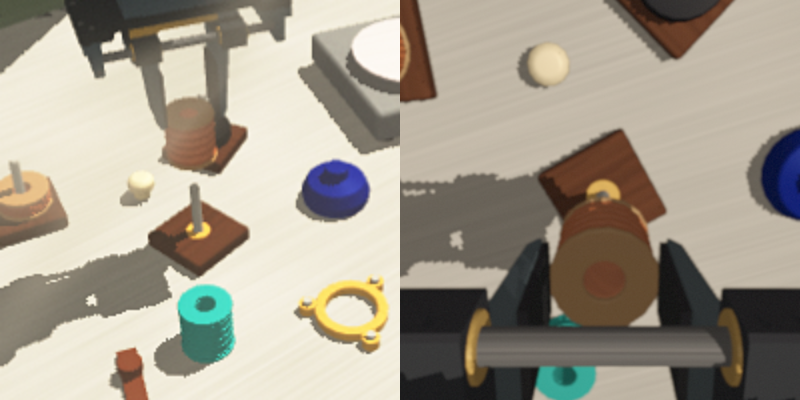

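The coil is lifted clear of its spindle and held upright between the pads; the spindle is empty. Now to the pan, at (552,230).

```bash
python3 -m jog '0 0 0 -0.2 0.8 0 0.3;0 0 0 -0.5 2.4 0 0.3;0 0 0 -0.8 4.2 0 0.3;0 0 0 -1.1 6 0 0.3;0 0 0 -1.4 7.8 0 0.3'; python3 -m jog '0 0 0 -0.3 1.8 0 0.3;0 0 0 -0.6 3.6 0 0.3;0 0 0 -0.9 5 0 0.3;0 0 0 -1 5.6 0 0.3;0 0 0 -1 5.84 0 0.3';python3 -m jog '0 0 0 0 0 0 0.3;0 0 0 0 0 -0.4 0.3;0 0 0 0 0 -0.9 0.3;0 0 0 0 0 -1.3 0.3;0 0 0 0 0 -1.5 0.3';python3 -m jog '0 0 0 0 0 0 0.3;0 0 0 0 0 0 0.3'
python3 - <<'E'
from h import *
b=grab_frame('wrist')[:,:,::-1].copy();p=camera_params('wrist');t=env.state()['ee_pos']
print(t,proj([[552,230,62]],p),bb(cyl([t[0],t[1],t[2]+10],24,50),p).round())
for P in proj(np.vstack([cyl([552,230,62],70,.1)[:72],cyl([t[0],t[1],t[2]+10],24,50)]),p): cv2.circle(b,tuple(np.round(P).astype(int)),0,(0,255,0),-1)
a=grab_frame('scene')[90:240,260:410,::-1]
cv2.imwrite('pics/p.png',np.hstack([cv2.resize(a,(350,350)),cv2.resize(b[40:390,100:450],(350,350))]))
E
```

```text
time_s: 7.1
ee_pos: [575.8, 86.2, 123.1]
ee_rot: [180.0, -0.0, 162.6]
force: [-0.1, -0.4, -1.9]
gripper_width: 45.2
time_s: 7.72
ee_pos: [551.4, 230.4, 123.2]
ee_rot: [-180.0, -0.0, 162.7]
force: [0.4, -0.2, -2.0]
gripper_width: 44.7
time_s: 8.35
ee_pos: [551.5, 229.2, 84.5]
ee_rot: [-179.9, -0.1, 162.6]
force: [0.4, -0.1, -2.1]
gripper_width: 45.1
time_s: 8.6
ee_pos: [552.3, 229.8, 86.1]
ee_rot: [180.0, 0.0, 162.6]
force: [-0.0, -0.8, -2.4]
gripper_width: 45.0
[552.34688957 229.85859963  86.21996874] [[283.34541942 233.46986082]] [241. 206. 326. 308.]
```

View pics/p.png

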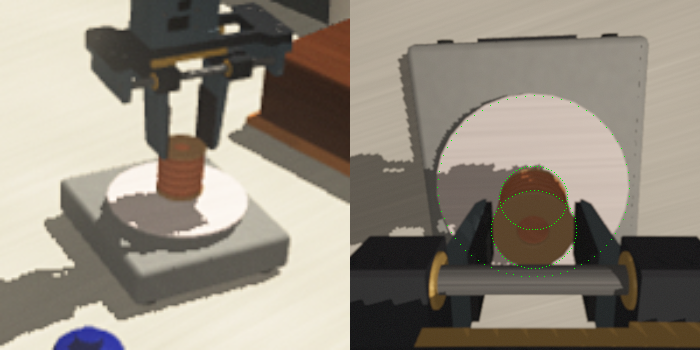

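The coil hangs upright over the middle of the pan. The projected pan circle and coil model both match the picture, and the underside is about 9 mm above the pan. Next I lower it in small steps and watch the force.

```bash
python3 -m jog '0 0 0 0 0 -0.1 0.3;0 0 0 0 0 -0.2 0.3;0 0 0 0 0 -0.28 0.3;0 0 0 0 0 -0.28 0.3'; python3 -m jog '0 0 0 0 0 -0.04 0.3;0 0 0 0 0 -0.04 0.3'; python3 -m jog '0 0 0 0 0 -0.04 0.3;0 0 0 0 0 -0.04 0.3'
```

```text
time_s: 9.2
ee_pos: [551.9, 229.6, 78.5]
ee_rot: [-180.0, -0.0, 162.6]
force: [0.6, -0.7, -1.8]
gripper_width: 45.3
time_s: 9.45
ee_pos: [552.0, 229.7, 77.7]
ee_rot: [180.0, -0.0, 162.6]
force: [0.3, 1.1, -2.6]
gripper_width: 44.9
time_s: 9.7
ee_pos: [552.1, 229.7, 76.9]
ee_rot: [180.0, 0.0, 162.6]
force: [-0.5, -0.3, -1.2]
gripper_width: 44.9
```

```bash
python3 -m jog '0 0 0 0 0 -0.04 0.3;0 0 0 0 0 -0.04 0.3'
```

```text
time_s: 9.95
ee_pos: [552.2, 229.7, 76.7]
ee_rot: [180.0, 0.0, 162.6]
force: [-1.0, -1.7, 4.2]
gripper_width: 44.9
```

The force went from -2 N to +4 N, so the coil has landed. I'll release it and retreat.

```bash
python3 -m jog '0 0 0 0 0 0 0.55;0 0 0 0 0 0 0.7;0 0 0 0 0 0 1;0 0 0 0 0 0 1;0 0 0 0 0 0 1'; python3 -m jog '0 0 0 0 0 0 1;0 0 0 0 0 0 1;0 0 0 0 0 0 1'; python3 -m jog '0 0 0 0 0 0.8 1;0 0 0 0 0 2 1;0 0 0 0 0 3.5 1;0 0 0 0 0 5 1;0 0 0 0 0 5 1'; python3 -m jog '0 0 0 0 0 0 1;0 0 0 0 0 0 1'
python3 - <<'E'
from h import *
p=camera_params('wrist');b=grab_frame('wrist')[:,:,::-1].copy()
for P in proj(np.vstack([cyl([552,230,62],70,.1)[:72],cyl([552,230,87],24,50)]),p): cv2.circle(b,tuple(np.round(P).astype(int)),0,(0,255,0),-1)
a=grab_frame('scene')[90:340,110:410,::-1]
cv2.imwrite('pics/e.png',np.hstack([cv2.resize(a,(420,350)),b[40:390,100:450]]))
E
```

```text
time_s: 10.58
ee_pos: [552.0, 229.7, 75.7]
ee_rot: [180.0, -0.0, 162.6]
force: [-0.4, -0.5, 1.4]
gripper_width: 87.2
time_s: 10.95
ee_pos: [552.0, 229.7, 75.8]
ee_rot: [180.0, 0.0, 162.6]
force: [0.1, 0.7, 0.6]
gripper_width: 91.0
time_s: 11.58
ee_pos: [553.9, 230.4, 204.3]
ee_rot: [179.7, 0.3, 162.6]
force: [0.5, 0.1, -0.1]
gripper_width: 91.3
time_s: 11.82
ee_pos: [551.2, 229.4, 199.2]
ee_rot: [-179.9, -0.1, 162.6]
force: [-0.5, -0.0, -0.9]
gripper_width: 91.0
```

View pics/e.png

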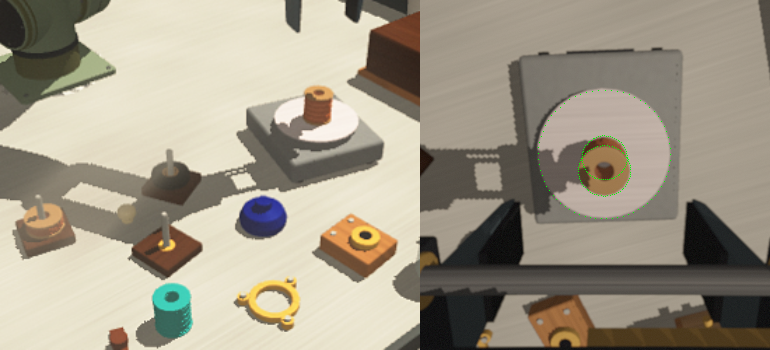

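The tall coil stands upright mid-pan, matching the projected model. The short coil is on its spindle, and the gripper is clear.

```bash
python3 -c "
from workcell import env
env.job_done();print(env.state()['time_s'])"
```

```text
the job is handed in; nothing more can be done
the job is handed in; nothing more can be done
```

The tall copper coil is off its spindle and standing upright, released, in the middle of the scale's pan. I handed the job in at about 12 s of the allowed 38 s; the hand-in reports no verdict.

- **Last checks:** After release, the wrist picture matched a model of the coil standing at (552, 230), the pan's measured middle, to within about 2 mm. The coil touched down with about 4 N on the wrist and was lowered slowly, about 1 mm per step. The short coil is still on its own spindle, by eye only. The gripper ended about 85 mm above the top of the coil, touching nothing.
- **What disagreed:** Asked for the pan, the network boxed the whole scale, so I segmented the disc myself. In the wrist view it traced only the turquoise look-alike, so I checked the copper coil by projecting its model. The gripper closed to 45 mm, not the 48 mm outer diameter; I took that to be the winding being narrower than the flanges, and the hold was steady.

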